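Set out the microscope objectives in their colour-coded dishes

TASK

Set out the four microscope objectives for the next inspection: swing the clear lid of the grey case open, past its balance point, so that it stays open by itself, and put every objective, the one in the case and the three on the bench, standing upright on the floor of the dish of its own colour. Do not drop them or tip them over, and leave the case open.

Things in the scene. Friction and masses are not known exactly. Their poses are not given: they have to be found in the camera images.
- center_red (a point): microscope objective lens with a red colour band and red shoulder (seen from above as a red ring round a silver nose): upright black cylinder 30 mm in diameter, 42 mm tall in all, the top 10 mm a silver nose 16 mm in diameter; stands lens up. This point is its centre, half-way up (21 mm above its underside); z along its axis, up. It starts standing on the bench.
- center_yellow (a point): microscope objective lens with a yellow colour band and yellow shoulder (seen from above as a yellow ring round a silver nose): upright black cylinder 30 mm in diameter, 46 mm tall in all, the top 10 mm a silver nose 16 mm in diameter; stands lens up. This point is its centre, half-way up (23 mm above its underside); z along its axis, up. It starts standing on the bench.
- center_green (a point): microscope objective lens with a green colour band and green shoulder (seen from above as a green ring round a silver nose): upright black cylinder 30 mm in diameter, 54 mm tall in all, the top 10 mm a silver nose 16 mm in diameter; stands lens up. This point is its centre, half-way up (27 mm above its underside); z along its axis, up. It starts standing on the bench.
- center_blue (a point): microscope objective lens with a blue colour band and blue shoulder (seen from above as a blue ring round a silver nose): upright black cylinder 30 mm in diameter, 50 mm tall in all, the top 10 mm a silver nose 16 mm in diameter; stands lens up. This point is its centre, half-way up (25 mm above its underside); z along its axis, up. It starts standing on the floor of the grey case, under the clear lid.
- dish_red: red round shallow dish fixed on the bench, 60 mm outside diameter, 52 mm inside diameter, rim 10 mm high, inner floor 4 mm above the bench. Origin at the centre of its underside, z up.
- dish_yellow: yellow round shallow dish fixed on the bench, 60 mm outside diameter, 52 mm inside diameter, rim 10 mm high, inner floor 4 mm above the bench. Origin at the centre of its underside, z up.
- dish_green: green round shallow dish fixed on the bench, 60 mm outside diameter, 52 mm inside diameter, rim 10 mm high, inner floor 4 mm above the bench. Origin at the centre of its underside, z up.
- dish_blue: blue round shallow dish fixed on the bench, 60 mm outside diameter, 52 mm inside diameter, rim 10 mm high, inner floor 4 mm above the bench. Origin at the centre of its underside, z up.
- case_lid (a joint): angle (rad) of the clear, orange-framed 8 mm lid of the grey case (130 x 150 mm, 60 mm high, 5 mm walls and floor, open top): 0 shut (as at the start), 1.9 fully open (stop). The hinge is along the rim farther from the robot; the lid (0.15 kg, light hinge) swings up and away, falls shut below about 1.5 and falls open by itself above that.
- case_lid_handle (a point): orange knob (head 28 mm across, 43 mm tall in all) on the lid, near the edge facing the robot. This point lies in the knob's head, 35 mm above the lid's top (103 mm above the bench when shut), and turns with the lid. Lid shut: x points from the robot's side to the hinge, y along the hinge, z up; the case turns up to 0.3 rad. The hinge line is 100 mm along x, 43 mm down; the case's centre 35 mm along x.

How it is judged (in metres and radians):
At the end, for the whole second after the job is handed in: The case lid stands open by itself (joint above 1.6 rad), and each of the four objectives stands upright (within 0.1 rad) on the floor of the dish of its own colour, centred within 12 mm, its height right within 3 mm, released and at rest (value of joint case_lid above 1.6 rad and horizontal distance between center_red and dish_red below 0.012 m and z of center_red in the frame of dish_red between 0.022 and 0.028 m and angle between each of center_red, center_yellow, center_green, center_blue's own z axis and vertical below 0.1 rad and linear speed of each of obj_red, obj_yellow, obj_green, obj_blue below 0.02 m/s and horizontal distance between center_yellow and dish_yellow below 0.012 m and z of center_yellow in the frame of dish_yellow between 0.024 and 0.03 m and horizontal distance between center_green and dish_green below 0.012 m and z of center_green in the frame of dish_green between 0.028 and 0.034 m and horizontal distance between center_blue and dish_blue below 0.012 m and z of center_blue in the frame of dish_blue between 0.026 and 0.032 m); the robot touches nothing.
It fails at once if an objective is tipped over (angle between any of center_red, center_yellow, center_green, center_blue's own z axis and vertical above 0.8 rad).
It fails at once if an objective is dropped (falls free by more than about 25 mm) ((linear speed of obj_red above 0.7 m/s and contact force between obj_red and the fingers below 0.05 N) or (linear speed of obj_yellow above 0.7 m/s and contact force between obj_yellow and the fingers below 0.05 N) or (linear speed of obj_green above 0.7 m/s and contact force between obj_green and the fingers below 0.05 N) or (linear speed of obj_blue above 0.7 m/s and contact force between obj_blue and the fingers below 0.05 N)).
It also fails if it takes over 102 s, if anything falls off the work surface, if the arm or the gripper's body presses on something with over 40 N, if the wrist force passes 120 N, or if a joint passes its speed limit or range.

ROBOT

A 6-joint arm with a two-finger parallel gripper is mounted at the origin on the work surface. World frame = base frame: x ahead of the robot, y to its left, z up, the work surface at z = 0. Lengths are in mm, angles in rad, forces in N, time in s.
With the tool pointing down it reaches from about 350 to 775 mm from the base axis. Payload 7.3 kg.
Tool frame: the origin (TCP) lies at the very end of the fingers, on their centre line; the grasp point (between the pads) lies 19 mm behind it; z points along the fingers, y is the line along which they close (so a half turn about z gives the same grasp; the last joint's range is limited). The gripper opens to 92 mm and grips with 3 to 60 N. Pads are 19 mm wide; open, the fingers measure 130 mm over their backs; the gripper's body (75 mm by 190 mm) begins 47 mm behind the grasp point.
Start: joints at [1.172, 0.342, 1.524, -0, 1.275, -0.146], TCP at [131.295, 508.337, 226.741] pointing down, gripper open.
Joint ranges: [-2.53, 2.53], [-0.77, 2.02], [0.04, 2.7], [-1, 4.14], [0.28, 2.66], [-3.11, 3.11]. Speed limits (rad/s): [2.57, 2.57, 3.14, 3.14, 3.14, 3.14].

INTERFACE

Orientations are given as [roll, pitch, yaw] about the fixed x, y, z axes, in that order (R = Rz(yaw) Ry(pitch) Rx(roll)).
In Python, from plant import * gives the robot as it stands.
- The arm moves only by the tool arm_command, never from a script. Its arguments are lists of equal length, an entry for each row: "gripper": the finger opening in mm, from 0 to 91.8; "dp": the shift along the tool's x, y, z in units of 25 mm (1.0 is 25 mm), a list of three; "twist": the turn about the tool's z in units of 5 degrees (1.0 is 5 degrees). A call has exactly 5 rows; each row shifts and turns the commanded pose from where the row before left it, along the tool's axes as they then stand; what a row does not reach is not made up. A row lasts 1/8 s, in which the tool goes at most 62.5 mm and 10.7 degrees, less where a joint would pass 70% of its speed; a pose out of reach is approached as far as the arm can. A call is refused whole if a number of a shift passes 1 or a number of a turn 1, either way. A call with a gripper value outside its range is refused whole. The fingers move at their own pace and stop on an object; the grip force is fixed at half the most. Time passes only in rows, so rows that do not move let the fingers close, or fill a call up. It gives the time, the measured TCP pose, the force, the opening and the grip force at its end, in the units of the state.
- get_obs(): the state, without advancing time (a new reading comes with each control period).
- capture(name): name is "scene" or "top" or "wrist"; returns the picture (400x640x3 uint8, red, green, blue); there is no depth.
- get_calibration(name): a dict with "mtx" (3x3 intrinsics, pixels), "position" and "attitude" of the camera in the world; the wrist camera has in their place "mount" (4x4, takes a point from camera to tool coordinates, whose origin is the TCP and whose axes are the flange's). Camera axes: x right, y down, z forward; pixel columns grow to the right and rows downward; lengths in mm; the calibration is good to about 2 mm. A picture is of the moment at which its call begins: read the wrist's pose just before it. get_calibration takes no time and is no camera call.
- close_job(): hands the job in; it is judged then, once.
The state is a dict: "time": time; "joint_positions": joint angles; "dq": joint speeds; "tau": joint torques, N m; "tool_pos": TCP position; "tcp_rot": TCP orientation; "contact_force": force on the tool from outside, world axes, zero at the start; "moment": the same for the moment, N m; "grip_width": finger opening in mm; "finger_force": force on a finger pad.
Only numpy, scipy, OpenCV 4.12 (cv2) and the standard library are available. Lean on these libraries where they do the work, as an engineer would, in place of code of your own. Each camera call takes 0.05 s, during which the arm holds its last target. There are 200 camera calls.

## Working session

There is one attempt and no reset: what is moved stays moved. The work goes in short steps, Python scripts to look and compute and a tool call to move; the robot and the scene stay as the last step left them, time stands still between calls to the robot, and variables do not carry over. Pictures are saved under pics/ and viewed, at most 14 in all, crops included, and the job is handed in when it is done.

Besides the shell and the picture viewer there is one more tool, called after ">>>" by a JSON object that holds its "name" and its "arguments", one argument or row to a line. arm_command: Moves the arm, as the interface text tells. Its arguments: {"type":"object","properties":{"gripper":{"type":"array"},"dp":{"type":"array"},"twist":{"type":"array"}},"required":["gripper","dp","twist"]}

```bash
ls; mkdir -p pics
python3 - <<'E'
from plant import *
import cv2
print(get_obs())
for n in("scene","top","wrist"):
    print(n,get_calibration(n))
    cv2.imwrite(f"pics/{n}0.png",capture(n)[:,:,::-1])
E
```

```text
pics
{'time': 0.0, 'joint_positions': array([ 1.17201070e+00,  3.42729950e-01,  1.52498849e+00, -2.99823802e-05,
        1.27539257e+00, -1.46000199e-01]), 'dq': array([-0.00047499, -0.00087333, -0.00092175, -0.00091783, -0.0001404 ,
        0.00043633]), 'tau': array([ 1.33465786e-03, -4.31230474e+01, -2.44220960e+01,  7.18296412e-02,
        5.59654017e-02, -1.43762286e-04]), 'tool_pos': array([131.13646721, 507.95188325, 226.05116451]), 'tcp_rot': array([-3.14008628e+00, -1.92528429e-04,  2.88881583e+00]), 'contact_force': array([-0.6011567 ,  0.39710734,  0.08932871]), 'moment': array([-0.01423313, -0.00184871, -0.02591464]), 'finger_force': 0.0, 'grip_width': 91.5658071597522}
scene {'mtx': array([[422.4718611 ,   0.        , 315.53527479],
       [  0.        , 422.4718611 , 202.71400349],
       [  0.        ,   0.        ,   1.        ]]), 'position': array([1250.99306826,  -61.7616974 ,  567.91336184]), 'attitude': array([-2.14858034, -0.02660996,  1.51630124])}
top {'mtx': array([[382.70488411,   0.        , 319.03912075],
       [  0.        , 382.70488411, 195.99666145],
       [  0.        ,   0.        ,   1.        ]]), 'position': array([457.72141333,  14.52483308, 862.57346044]), 'attitude': array([-3.01786533,  0.00456311, -1.58829976])}
wrist {'mtx': array([[297.24252321,   0.        , 326.30487616],
       [  0.        , 297.24252321, 199.04012697],
       [  0.        ,   0.        ,   1.        ]]), 'mount': array([[-3.45406941e-04, -9.53161456e-01, -3.02461766e-01,
         8.28422397e+01],
       [ 9.99999239e-01,  2.89509740e-05, -1.23321911e-03,
        -8.44230597e-01],
       [ 1.18421349e-03, -3.02461962e-01,  9.53160721e-01,
        -1.58541907e+02],
       [ 0.00000000e+00,  0.00000000e+00,  0.00000000e+00,
         1.00000000e+00]])}
```

View pics/top0.png

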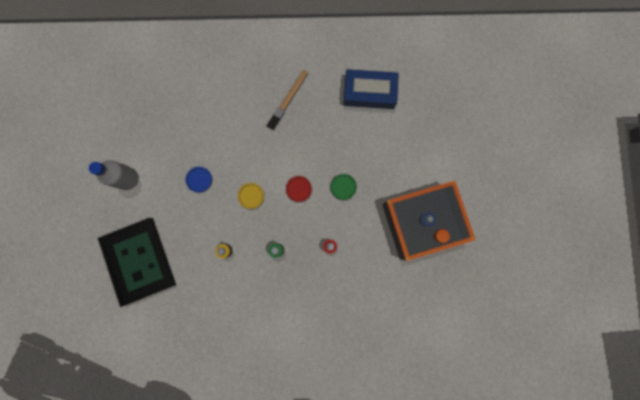

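View pics/scene0.png

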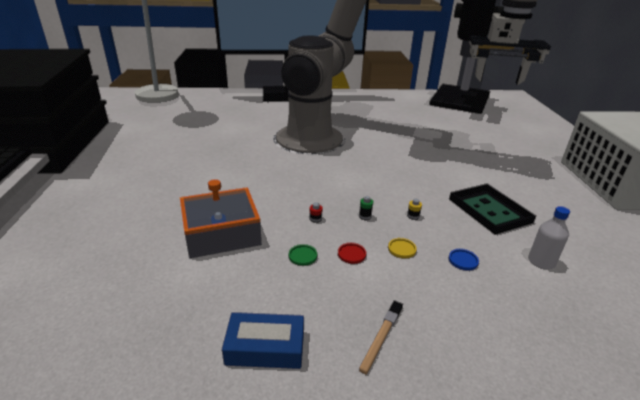

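The top view shows dishes blue (199,180), yellow (251,196), red (299,188), green (343,187). Lenses are yellow (223,251), green (275,250) and red (330,246). The case's hinge rim runs (388,200)–(457,182), with the knob at (443,236). The scene view shows the same layout from the front. Next I'll triangulate from both.

```bash
cat > h.py <<'E'
import numpy as np, cv2
from scipy.spatial.transform import Rotation as Ro
from plant import *
def cam(n,obs=None):
    c=get_calibration(n); K=c["mtx"]
    if n=="wrist":
        T=np.eye(4);T[:3,:3]=Ro.from_euler("xyz",obs["tcp_rot"]).as_matrix();T[:3,3]=obs["tool_pos"]
        M=T@c["mount"]; return K,M[:3,:3],M[:3,3]
    return K,Ro.from_euler("xyz",c["attitude"]).as_matrix(),c["position"]
def ray(C,uv):
    K,R,p=C; d=R@np.linalg.solve(K,[uv[0],uv[1],1]); return p,d/np.linalg.norm(d)
def onz(C,uv,z):
    p,d=ray(C,uv); return p+d*(z-p[2])/d[2]
def tri(obs):  # list of (C,uv)
    A=np.zeros((3,3));b=np.zeros(3);L=[]
    for C,uv in obs:
        p,d=ray(C,uv);P=np.eye(3)-np.outer(d,d);A+=P;b+=P@p;L.append((p,P))
    x=np.linalg.solve(A,b); return x,[round(np.linalg.norm(P@(x-p)),1) for p,P in L]
HUE={"red":(174,5),"yellow":(18,34),"green":(50,85),"blue":(108,128),"orange":(6,14)}
def blobs(img,col,smin=90,vmin=40,amin=15):
    h=cv2.cvtColor(img,cv2.COLOR_RGB2HSV);a,b=HUE[col]
    H=h[...,0];m=((H>=a)&(H<=b)) if a<b else ((H>=a)|(H<=b))
    m=(m&(h[...,1]>smin)&(h[...,2]>vmin)).astype(np.uint8)
    n,l,s,c=cv2.connectedComponentsWithStats(m)
    return [(c[i].round(1).tolist(),s[i].tolist()) for i in range(1,n) if s[i][4]>=amin]
def proj(C,X):
    K,R,p=C; q=K@(R.T@(np.asarray(X)-p)); return (q[:2]/q[2]).round(1)
E
python3 - <<'E'
from h import *
for n in("top","scene"):
    im=cv2.imread(f"pics/{n}0.png")[:,:,::-1].copy()
    for c in HUE: print(n,c,[(b,s) for b,s in blobs(im,c)])
def up(n,x0,y0,x1,y1,k):
    return cv2.resize(cv2.imread(f"pics/{n}0.png")[y0:y1,x0:x1],None,fx=k,fy=k,interpolation=cv2.INTER_CUBIC)
cv2.imwrite("pics/c1.png",np.vstack([up("top",190,165,490,265,2.6),up("scene",180,170,480,270,2.6)]))
C=cam("top")
print([onz(C,p,6).round(0) for p in [(199,180),(251,196),(299,188),(343,187)]])
E
```

```text
top red [([298.4, 188.5], [286, 176, 26, 26, 533]), ([329.4, 246.2], [323, 239, 14, 15, 117])]
top yellow [([250.3, 195.5], [237, 183, 27, 26, 558]), ([222.8, 250.7], [215, 244, 16, 15, 145])]
top green [([343.1, 186.5], [331, 175, 25, 24, 476]), ([137.5, 261.0], [114, 232, 49, 59, 1572]), ([275.4, 249.8], [268, 244, 15, 13, 86])]
top blue [([370.4, 88.2], [344, 70, 54, 35, 1119]), ([96.2, 168.0], [89, 162, 16, 13, 158]), ([198.2, 179.0], [186, 167, 26, 25, 520]), ([425.9, 219.3], [421, 213, 14, 13, 68])]
top orange [([430.6, 222.3], [386, 181, 89, 80, 1609])]
scene red [([315.5, 210.3], [310, 205, 13, 11, 98]), ([351.6, 252.8], [338, 243, 28, 21, 480])]
scene yellow [([77.1, 0.9], [71, 0, 13, 3, 33]), ([113.6, 1.1], [85, 0, 56, 4, 159]), ([156.2, 1.5], [150, 0, 13, 4, 34]), ([188.5, 1.7], [164, 0, 49, 5, 195]), ([376.3, 4.7], [369, 0, 19, 8, 68]), ([424.9, 5.3], [404, 0, 36, 9, 161]), ([494.8, 46.8], [479, 45, 35, 5, 95]), ([339.3, 81.2], [331, 71, 18, 18, 233]), ([414.6, 206.5], [409, 201, 13, 11, 104]), ([401.9, 247.6], [388, 238, 29, 20, 462])]
scene green [([491.2, 209.0], [464, 194, 55, 31, 728]), ([366.1, 203.8], [361, 199, 12, 9, 77]), ([302.6, 254.6], [289, 245, 28, 20, 455])]
scene blue [([20.3, 25.5], [0, 0, 48, 49, 2013]), ([98.4, 24.6], [56, 0, 89, 81, 2599]), ([417.5, 33.3], [367, 0, 86, 89, 2746]), ([181.0, 16.2], [148, 6, 67, 21, 1293]), ([561.5, 212.6], [554, 207, 16, 13, 154]), ([218.0, 218.9], [211, 214, 15, 9, 68]), ([463.4, 259.1], [449, 249, 30, 21, 495]), ([263.5, 343.1], [222, 313, 82, 55, 3113])]
scene orange [([217.6, 208.7], [180, 179, 80, 56, 1221])]
[array([606., 288.,   6.]), array([567., 170.,   6.]), array([583.,  62.,   6.]), array([584., -38.,   6.])]
```

View pics/c1.png

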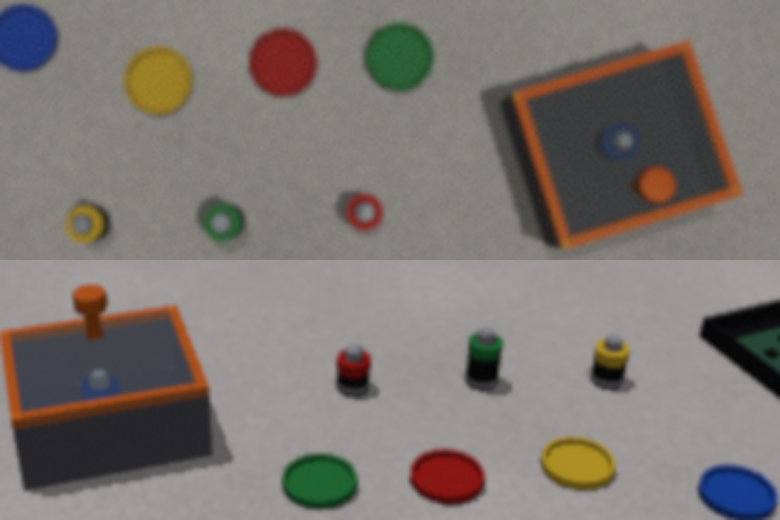

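The crop shows the noses, the knob and the lid corners clearly. Noses in the top crop: red (365,212), green (221,222), yellow (83,224), blue (624,140); knob at (657,184). I'll triangulate these with their scene counterparts.

Run:
```python
from h import *
T,S=cam("top"),cam("scene")
t=lambda x,y:(190+x/2.6,165+y/2.6)
s=lambda x,y:(180+x/2.6,170+(y-260)/2.6)
for n,a,b in [("red",(365,212),(354,352)),("green",(221,222),(486,336)),("yellow",(83,224),(613,343)),("blue",(624,140),(98,376)),("knob",(657,184),(90,291)),
 ("cA",(514,92),(210,390)),("cB",(690,42),(15,421)),("cC",(742,193),(0,332)),("cD",(565,247),(178,309))]:
    x,r=tri([(T,t(*a)),(S,s(*b))]); print(n,x.round(1),r)
for n,a,b in [("dblue",(198.2,179),(463.4,259.1)),("dyel",(250.3,195.5),(401.9,247.6)),("dred",(298.4,188.5),(351.6,252.8)),("dgreen",(343.1,186.5),(302.6,254.6))]:
    x,r=tri([(T,a),(S,b)]); print(n,x.round(1),r,onz(T,a,7).round(1),onz(S,b,7).round(1))
for n,a,z in [("red",(365,212),42),("green",(221,222),54),("yellow",(83,224),46),("knob",(657,184),111)]: print(n,onz(T,t(*a),z).round(1))
```

```text
red [451.3  -4.2  38.3] [np.float64(1.6), np.float64(1.6)]
green [445.4 112.4  50. ] [np.float64(1.3), np.float64(1.3)]
yellow [445.8 226.7  41.7] [np.float64(1.8), np.float64(1.8)]
blue [ 505.5 -216.1   52.9] [np.float64(1.1), np.float64(1.1)]
knob [ 468.7 -222.   111.6] [np.float64(1.3), np.float64(1.3)]
cA [ 545.  -124.3   66.1] [np.float64(2.7), np.float64(2.7)]
cB [ 582.7 -267.4   66.8] [np.float64(3.1), np.float64(3.1)]
cC [ 461.  -302.2   68. ] [np.float64(1.6), np.float64(1.6)]
cD [ 421.3 -159.2   65.6] [np.float64(3.2), np.float64(3.2)]
dblue [608.1 290.6   7.3] [np.float64(0.7), np.float64(0.7)] [608. 290.   7.] [607.7 291.6   7. ]
dyel [568.2 172.2   7.1] [np.float64(0.7), np.float64(0.7)] [568.1 171.5   7. ] [568.1 172.9   7. ]
dred [582.2  63.6   6.7] [np.float64(0.7), np.float64(0.7)] [582.1  62.9   7. ] [582.6  64.3   7. ]
dgreen [585.  -37.6   6.2] [np.float64(0.6), np.float64(0.6)] [584.8 -38.2   7. ] [586. -37.   7.]
red [451.1  -5.7  42. ]
green [445.3 110.6  54. ]
yellow [445.5 223.9  46. ]
knob [ 468.7 -223.5  111. ]
```

>>> {"name": "arm_command", "arguments": {
  "gripper": [60,60,60,60,60],
  "dp": [
    [0,0,0],
    [0,0,0],
    [0,0,0],
    [-1,-0.94,0.3],
    [-1,-0.94,0.3]
  ],
  "twist": [-1,-1,-0.9,0,0]
}}

```text
time: 0.78
tool_pos: [181.5, 460.7, 211.2]
tcp_rot: [-3.141, -0.0, -3.14]
contact_force: [0.2, -0.0, 0.7]
grip_width: 60.2
finger_force: 0.0
```

>>> {"name": "arm_command", "arguments": {
  "gripper": [60,60,60,60,60],
  "dp": [
    [-1,-0.94,0.3],
    [-1,-0.94,0.3],
    [-1,-0.94,0.3],
    [-1,-0.94,0.3],
    [-1,-0.94,0.3]
  ],
  "twist": [0,0,0,0,0]
}}

```text
time: 1.4
tool_pos: [307.0, 343.0, 173.9]
tcp_rot: [-3.142, -0.0, -3.141]
contact_force: [-0.2, 0.4, -0.0]
grip_width: 60.3
finger_force: 0.0
```

>>> {"name": "arm_command", "arguments": {
  "gripper": [60,60,60,60,60],
  "dp": [
    [-1,-0.94,0.3],
    [-1,-0.94,0.3],
    [-1,-0.94,0.3],
    [-1,-0.94,0.3],
    [-1,-0.94,0.3]
  ],
  "twist": [0,0,0,0,0]
}}

```text
time: 2.02
tool_pos: [432.0, 225.5, 136.3]
tcp_rot: [3.142, -0.0, -3.141]
contact_force: [0.1, 0.5, 0.1]
grip_width: 60.0
finger_force: 0.0
```

>>> {"name": "arm_command", "arguments": {
  "gripper": [60,60,60,60,60],
  "dp": [
    [-0.6,0,0],
    [0,0,0],
    [0,0,0],
    [0,0,0],
    [0,0,0]
  ],
  "twist": [0,0,0,0,0]
}}

```text
time: 2.65
tool_pos: [445.9, 226.9, 136.9]
tcp_rot: [3.141, 0.0, -3.14]
contact_force: [0.7, -0.8, -0.7]
grip_width: 59.9
finger_force: 0.0
```

```bash
cat > look.py <<'E'
import sys
from h import *
o=get_obs();im=capture("wrist");cv2.imwrite(f"pics/{sys.argv[1]}.png",im[:,:,::-1]);C=cam("wrist",o)
print(o["time"],o["tool_pos"].round(1),o["tcp_rot"].round(4),o["grip_width"].round(1))
for c in HUE:
    for b,s in blobs(im,c,amin=150):
        print(c,b,s,"z7",onz(C,b,7).round(1)[:2],"z36",onz(C,b,36).round(1)[:2])
E
python3 look.py w1
```

```text
Traceback (most recent call last):
  File "look.py", line 4, in <module>
    print(o["time"],o["tool_pos"].round(1),o["tcp_rot"].round(4),o["grip_width"].round(1))
                                                                 ^^^^^^^^^^^^^^^^^^^^^
AttributeError: 'float' object has no attribute 'round'
```

View pics/w1.png

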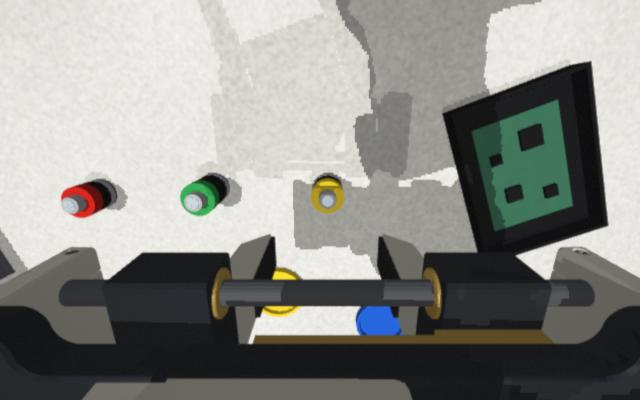

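The wrist view shows the noses of red (70,204), green (199,198) and yellow (327,200), with the yellow lens between the fingers.

```bash
sed -i 's/o\["grip_width"\].round(1)/round(o["grip_width"],1)/' look.py; python3 look.py w1
python3 - <<'E'
from h import *
o=get_obs();C=cam("wrist",o)
T=cam("top");t=lambda x,y:(190+x/2.6,165+y/2.6)
for n,p,a,z in [("r",(70,204),(365,212),42),("g",(199,198),(221,222),54),("y",(327,200),(83,224),46)]: print(n,onz(C,p,z).round(1),tri([(C,p),(T,t(*a))])[0].round(1))
E
```

```text
2.7 [446.  226.8 136.9] [ 3.1414e+00  2.0000e-04 -3.1405e+00] 60.1
red [85.6, 198.6] [61, 184, 43, 34, 772] z7 [454.3 -19.4] z36 [445.1   5.3]
yellow [327.3, 193.6] [311, 178, 34, 35, 693] z7 [448.7 226.8] z36 [440.1 226.7]
yellow [218.7, 293.4] [211, 267, 20, 53, 559] z7 [566.7 104. ] z36 [546.2 116.3]
yellow [433.6, 293.4] [422, 267, 20, 53, 563] z7 [566.3 347.3] z36 [545.9 335.1]
yellow [284.0, 274.4] [271, 268, 30, 13, 269] z7 [542. 179.] z36 [524.  183.8]
yellow [279.4, 309.7] [261, 305, 40, 12, 349] z7 [588.6 171.7] z36 [565.9 177.2]
yellow [423.1, 337.7] [254, 329, 300, 15, 3178] z7 [628.  341.5] z36 [601.4 329.9]
green [523.6, 165.7] [471, 99, 102, 132, 8197] z7 [419.9 419.6] z36 [414.2 400.1]
green [202.1, 195.1] [181, 180, 39, 36, 694] z7 [450.4  99.8] z36 [441.6 112.5]
blue [377.2, 320.7] [356, 305, 47, 30, 1173] z7 [603.7 285.4] z36 [579.5 279.5]
r [448.3  -5.   42. ] [450.   -6.2  40.2]
g [438.8 117.3  54. ] [444.1 111.7  40.3]
y [443.1 226.3  46. ] [445.5 226.2  37.8]
```

>>> {"name": "arm_command", "arguments": {
  "gripper": [60,60,60,60,60],
  "dp": [
    [0,0,1],
    [0,0,1],
    [0,0,1],
    [0,0,1],
    [0,0,0.6]
  ],
  "twist": [0,0,0,0,0]
}}

```text
time: 3.38
tool_pos: [445.9, 226.4, 20.7]
tcp_rot: [-3.141, -0.001, -3.141]
contact_force: [0.4, -0.5, -0.2]
grip_width: 59.8
finger_force: 0.0
```

>>> {"name": "arm_command", "arguments": {
  "gripper": [60,60,20,20,20],
  "dp": [
    [0,0,0.4],
    [0,0,0],
    [0,0,0],
    [0,0,0],
    [0,0,0]
  ],
  "twist": [0,0,0,0,0]
}}

```text
time: 4.0
tool_pos: [446.6, 226.5, 12.2]
tcp_rot: [3.141, 0.001, -3.141]
contact_force: [-0.9, 0.5, -0.7]
grip_width: 34.8
finger_force: 0.0
```

>>> {"name": "arm_command", "arguments": {
  "gripper": [20,20,20,20,20],
  "dp": [
    [0,0,0],
    [0,0,0],
    [0,0,-0.4],
    [0,0,-0.8],
    [0,0,-0.8]
  ],
  "twist": [0,0,0,0,0]
}}

```text
time: 4.62
tool_pos: [446.2, 226.3, 62.5]
tcp_rot: [-3.141, -0.001, -3.141]
contact_force: [0.3, -0.1, -1.0]
grip_width: 29.4
finger_force: 30.0
```

>>> {"name": "arm_command", "arguments": {
  "gripper": [20,20,20,20,20],
  "dp": [
    [-0.98,-0.43,0],
    [-0.98,-0.43,0],
    [-0.98,-0.43,0],
    [-0.98,-0.43,0],
    [-0.98,-0.43,0]
  ],
  "twist": [0,0,0,0,0]
}}

```text
time: 5.25
tool_pos: [569.5, 172.2, 62.0]
tcp_rot: [-3.142, -0.0, -3.141]
contact_force: [-0.0, 0.1, -0.6]
grip_width: 29.7
finger_force: 30.0
```

>>> {"name": "arm_command", "arguments": {
  "gripper": [20,20,20,20,20],
  "dp": [
    [0,0,0],
    [0,0,0.9],
    [0,0,0.6],
    [0,0,0.32],
    [0,0,0]
  ],
  "twist": [0,0,0,0,0]
}}

```text
time: 5.88
tool_pos: [568.6, 173.0, 16.4]
tcp_rot: [3.142, -0.0, -3.141]
contact_force: [0.3, 0.3, -1.7]
grip_width: 29.4
finger_force: 30.0
```

```bash
python3 look.py w2
python3 - <<'E'
from h import *
a=capture("top");b=capture("scene")
o=get_obs();x=np.array(o["tool_pos"]);print(x,o["contact_force"])
for n,i in(("top",a),("scene",b)):
    u,v=proj(cam(n),x).astype(int); c=i[max(v-45,0):v+45,u-70:u+70,::-1]
    cv2.imwrite(f"pics/_{n}.png",cv2.resize(c,(560,360)[:2],interpolation=cv2.INTER_CUBIC)[:, :])
cv2.imwrite("pics/c2.png",cv2.resize(np.hstack([cv2.imread("pics/_top.png"),cv2.imread("pics/_scene.png")]),(800,270)))
E
```

```text
5.875 [568.6 173.   16.4] [ 3.1415e+00 -2.0000e-04 -3.1410e+00] 29.4
red [147.8, 247.6] [103, 214, 100, 67, 4902] z7 [570.8  60.4] z36 [556.1  79.8]
yellow [325.0, 214.9] [277, 192, 97, 49, 2648] z7 [548.9 171.3] z36 [537.9 171.5]
yellow [326.2, 253.9] [297, 232, 60, 48, 1834] z7 [575. 172.] z36 [559.6 172.1]
yellow [270.3, 293.5] [266, 267, 12, 53, 379] z7 [604.2 135.2] z36 [583.7 141.6]
yellow [382.2, 293.6] [376, 267, 12, 53, 374] z7 [604.1 208.9] z36 [583.7 202.6]
yellow [361.6, 337.6] [194, 329, 301, 15, 3257] z7 [639.8 196.7] z36 [613.2 192.5]
green [178.4, 15.3] [131, 0, 86, 37, 2120] z7 [443.3  98.7] z36 [450.6 111.4]
green [17.6, 250.9] [0, 220, 49, 64, 1944] z7 [573.1 -21.8] z36 [558.   11.7]
blue [511.7, 266.8] [475, 251, 76, 29, 1658] z7 [584.1 290.4] z36 [567.1 270. ]
blue [511.7, 318.7] [486, 306, 56, 30, 1335] z7 [623.9 297.9] z36 [600.  276.2]
[568.9038464  172.90012968  16.41814418] [-0.41476535 -0.07710386 -0.99106634]
```

View pics/c2.png

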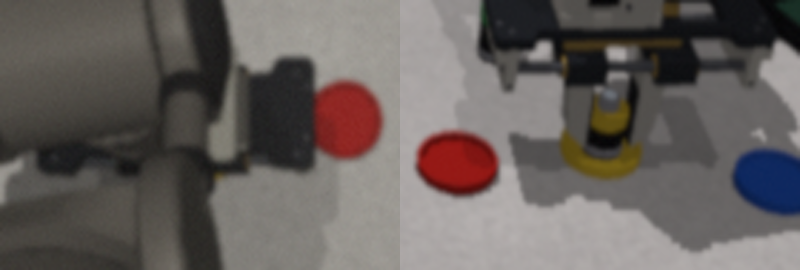

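>>> {"name": "arm_command", "arguments": {
  "gripper": [55,55,55,55,55],
  "dp": [
    [0,0,0],
    [0,0,0],
    [0,0,0],
    [0,0,-0.6],
    [0,0,-1]
  ],
  "twist": [0,0,0,0,0]
}}

```text
time: 6.65
tool_pos: [568.5, 172.6, 56.8]
tcp_rot: [-3.141, -0.001, -3.141]
contact_force: [0.8, 0.2, -0.6]
grip_width: 54.9
finger_force: 0.0
```

>>> {"name": "arm_command", "arguments": {
  "gripper": [60,60,60,60,60],
  "dp": [
    [0,0,-1],
    [1,-0.49,0],
    [1,-0.49,0],
    [1,-0.49,0],
    [1,-0.49,0]
  ],
  "twist": [0,0,0,0,0]
}}

```text
time: 7.28
tool_pos: [468.5, 123.4, 82.4]
tcp_rot: [3.141, 0.002, -3.141]
contact_force: [0.1, -0.0, -0.1]
grip_width: 60.2
finger_force: 0.0
```

>>> {"name": "arm_command", "arguments": {
  "gripper": [60,60,60,60,60],
  "dp": [
    [0.96,-0.48,0],
    [0,0,0],
    [0,0,0],
    [0,0,0],
    [0,0,0]
  ],
  "twist": [0,0,0,0,0]
}}

```text
time: 7.9
tool_pos: [445.4, 111.9, 81.2]
tcp_rot: [3.141, 0.0, -3.141]
contact_force: [1.2, 0.9, -0.2]
grip_width: 60.0
finger_force: 0.0
```

```bash
python3 look.py w3
```

```text
7.9 [445.4 111.9  81.2] [ 3.1415e+00  3.0000e-04 -3.1410e+00] 60.0
red [178.2, 220.5] [152, 202, 47, 43, 1032] z7 [455.2 -13.6] z36 [443.6   2. ]
red [276.5, 325.1] [248, 312, 59, 33, 1072] z7 [561.7  63.7] z36 [536.9  69.7]
yellow [218.8, 293.3] [211, 267, 20, 53, 561] z7 [526.6  12.8] z36 [506.1  25. ]
yellow [433.5, 293.4] [422, 267, 20, 53, 563] z7 [526.5 208.8] z36 [506.  196.7]
yellow [414.3, 334.5] [254, 306, 300, 38, 3869] z7 [572.5 195.4] z36 [546.3 185. ]
green [327.3, 218.3] [307, 199, 42, 45, 1019] z7 [453.1 111.8] z36 [441.8 111.7]
```

View pics/w3.png

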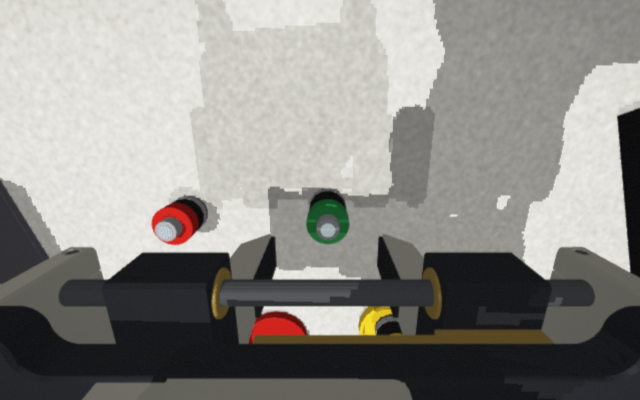

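The green nose is at (327,228), centred between the fingers; yellow is standing in its dish. Grasping green next.

>>> {"name": "arm_command", "arguments": {
  "gripper": [60,60,60,60,60],
  "dp": [
    [0,0,1],
    [0,0,1],
    [0,0,0.5],
    [0,0,0.27],
    [0,0,0]
  ],
  "twist": [0,0,0,0,0]
}}

```text
time: 8.57
tool_pos: [445.0, 111.7, 12.0]
tcp_rot: [3.142, -0.0, -3.141]
contact_force: [-0.6, -0.6, -0.2]
grip_width: 59.9
finger_force: 0.0
```

>>> {"name": "arm_command", "arguments": {
  "gripper": [20,20,20,20,20],
  "dp": [
    [0,0,0],
    [0,0,0],
    [0,0,0],
    [0,0,0],
    [0,0,0]
  ],
  "twist": [0,0,0,0,0]
}}

```text
time: 9.2
tool_pos: [445.1, 111.8, 12.3]
tcp_rot: [3.141, 0.001, -3.141]
contact_force: [0.1, 0.6, 4.5]
grip_width: 29.4
finger_force: 30.0
```

>>> {"name": "arm_command", "arguments": {
  "gripper": [20,20,20,20,20],
  "dp": [
    [0,0,-0.6],
    [0,0,-1],
    [0,0,-0.4],
    [-0.93,-1,0],
    [-0.93,-1,0]
  ],
  "twist": [0,0,0,0,0]
}}

```text
time: 9.82
tool_pos: [491.7, 61.3, 61.7]
tcp_rot: [3.142, -0.0, -3.14]
contact_force: [0.5, -0.1, -1.8]
grip_width: 29.2
finger_force: 30.0
```

>>> {"name": "arm_command", "arguments": {
  "gripper": [20,20,20,20,20],
  "dp": [
    [-0.93,-1,0],
    [-0.93,-1,0],
    [-0.93,-1,0],
    [-0.93,-0.97,0],
    [0,0,0]
  ],
  "twist": [0,0,0,0,0]
}}

```text
time: 10.45
tool_pos: [585.4, -39.3, 61.0]
tcp_rot: [-3.141, 0.0, 3.14]
contact_force: [-0.4, 0.9, -1.9]
grip_width: 28.8
finger_force: 30.0
```

>>> {"name": "arm_command", "arguments": {
  "gripper": [20,20,20,20,20],
  "dp": [
    [0,0.04,0.9],
    [0,0,0.6],
    [0,0,0.32],
    [0,0,0],
    [0,0,0]
  ],
  "twist": [0,0,0,0,0]
}}

```text
time: 11.08
tool_pos: [584.5, -36.3, 16.5]
tcp_rot: [3.142, 0.0, -3.141]
contact_force: [-0.0, -0.8, -0.9]
grip_width: 28.8
finger_force: 30.0
```

>>> {"name": "arm_command", "arguments": {
  "gripper": [55,55,55,55,55],
  "dp": [
    [0,0,0],
    [0,0,0],
    [0,0,0],
    [0,0,-0.6],
    [0,0,-1]
  ],
  "twist": [0,0,0,0,0]
}}

```text
time: 11.7
tool_pos: [584.1, -36.5, 57.1]
tcp_rot: [3.141, -0.001, -3.141]
contact_force: [0.4, -0.3, 0.9]
grip_width: 54.9
finger_force: 0.0
```

>>> {"name": "arm_command", "arguments": {
  "gripper": [60,60,60,60,60],
  "dp": [
    [0,0,-1],
    [0.9,0.2,0],
    [0.9,0.2,0],
    [0.9,0.2,0],
    [0.9,0.2,0]
  ],
  "twist": [0,0,0,0,0]
}}

```text
time: 12.32
tool_pos: [494.1, -16.5, 82.6]
tcp_rot: [-3.141, 0.002, -3.141]
contact_force: [-0.0, -1.3, -0.3]
grip_width: 59.8
finger_force: 0.0
```

>>> {"name": "arm_command", "arguments": {
  "gripper": [60,60,60,60,60],
  "dp": [
    [0.9,0.24,0],
    [0.88,0.3,0],
    [0,0,0],
    [0,0,0],
    [0,0,0]
  ],
  "twist": [0,0,0,0,0]
}}

```text
time: 12.95
tool_pos: [451.0, -3.4, 81.7]
tcp_rot: [-3.141, 0.001, -3.141]
contact_force: [-0.0, -0.1, -0.9]
grip_width: 60.2
finger_force: 0.0
```

```bash
python3 look.py w4
```

```text
12.95 [451.   -3.4  81.7] [-3.1414e+00  1.2000e-03 -3.1415e+00] 60.2
red [325.2, 214.0] [305, 195, 41, 43, 975] z7 [455.1  -5.3] z36 [444.3  -5.1]
red [383.6, 323.5] [365, 306, 38, 29, 744] z7 [566.  50.] z36 [541.4  43.3]
yellow [218.8, 293.4] [211, 267, 20, 53, 560] z7 [ 532.8 -102.9] z36 [512.3 -90.6]
yellow [433.6, 293.4] [422, 267, 20, 53, 558] z7 [532.6  93.8] z36 [512.1  81.7]
yellow [421.0, 337.6] [254, 329, 300, 15, 3230] z7 [582.5  87.1] z36 [555.8  75.8]
green [290.4, 321.9] [261, 309, 61, 26, 976] z7 [564.3 -38.4] z36 [539.8 -34.1]
orange [70.7, 225.3] [0, 188, 122, 93, 2912] z7 [ 465.4 -221.2] z36 [ 453.3 -194.2]
```

View pics/w4.png

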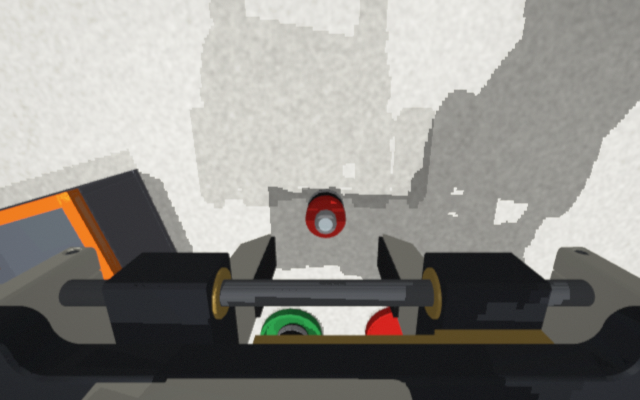

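Red's nose is at (325,224), centred. Picking it and moving it to its dish.

>>> {"name": "arm_command", "arguments": {
  "gripper": [60,60,60,60,60],
  "dp": [
    [0,0,1],
    [0,0,1],
    [0,0,0.5],
    [0,0,0.28],
    [0,0,0]
  ],
  "twist": [0,0,0,0,0]
}}

```text
time: 13.62
tool_pos: [450.1, -3.1, 11.9]
tcp_rot: [3.141, -0.0, -3.141]
contact_force: [0.1, 0.4, -0.7]
grip_width: 60.0
finger_force: 0.0
```

>>> {"name": "arm_command", "arguments": {
  "gripper": [20,20,20,20,20],
  "dp": [
    [0,0,0],
    [0,0,0],
    [0,0,0],
    [0,0,0],
    [0,0,0]
  ],
  "twist": [0,0,0,0,0]
}}

```text
time: 14.25
tool_pos: [450.2, -3.1, 12.2]
tcp_rot: [-3.141, 0.001, -3.141]
contact_force: [-1.4, -0.1, 4.5]
grip_width: 29.3
finger_force: 30.0
```

>>> {"name": "arm_command", "arguments": {
  "gripper": [20,20,20,20,20],
  "dp": [
    [0,0,-0.6],
    [0,0,-1],
    [0,0,-0.4],
    [-0.88,0.45,0],
    [-0.88,0.45,0]
  ],
  "twist": [0,0,0,0,0]
}}

```text
time: 14.88
tool_pos: [494.2, 19.7, 61.7]
tcp_rot: [3.141, -0.0, 3.141]
contact_force: [0.1, -0.6, -2.0]
grip_width: 29.5
finger_force: 30.0
```

>>> {"name": "arm_command", "arguments": {
  "gripper": [20,20,20,20,20],
  "dp": [
    [-0.88,0.45,0],
    [-0.88,0.45,0],
    [-0.88,0.45,0],
    [-0.86,0.45,0],
    [0,0,0]
  ],
  "twist": [0,0,0,0,0]
}}

```text
time: 15.5
tool_pos: [581.9, 65.1, 61.0]
tcp_rot: [3.141, -0.0, -3.14]
contact_force: [-0.4, -0.3, -1.6]
grip_width: 29.4
finger_force: 30.0
```

>>> {"name": "arm_command", "arguments": {
  "gripper": [20,20,20,20,20],
  "dp": [
    [0,-0.04,0.9],
    [0,0,0.6],
    [0,0,0.32],
    [0,0,0],
    [0,0,0]
  ],
  "twist": [0,0,0,0,0]
}}

```text
time: 16.12
tool_pos: [581.5, 63.4, 16.6]
tcp_rot: [3.142, 0.0, -3.141]
contact_force: [0.2, -0.0, -2.1]
grip_width: 29.4
finger_force: 30.0
```

>>> {"name": "arm_command", "arguments": {
  "gripper": [55,55,55,55,55],
  "dp": [
    [0,0,0],
    [0,0,0],
    [0,0,0],
    [0,0,-0.6],
    [0,0,-1]
  ],
  "twist": [0,0,0,0,0]
}}

```text
time: 16.75
tool_pos: [581.0, 63.5, 57.1]
tcp_rot: [3.142, -0.001, -3.141]
contact_force: [-0.7, 0.7, 0.6]
grip_width: 54.7
finger_force: 0.0
```

>>> {"name": "arm_command", "arguments": {
  "gripper": [60,60,60,60,60],
  "dp": [
    [0,0,-1],
    [0,0,-1],
    [0.38,-0.95,-0.3],
    [0.38,-0.95,-0.3],
    [0.38,-0.95,-0.3]
  ],
  "twist": [0,0,0,0,0]
}}

```text
time: 17.38
tool_pos: [552.8, -8.4, 130.5]
tcp_rot: [-3.141, 0.001, -3.141]
contact_force: [0.0, 0.4, -0.2]
grip_width: 59.9
finger_force: 0.0
```

>>> {"name": "arm_command", "arguments": {
  "gripper": [60,60,60,60,60],
  "dp": [
    [0.38,-0.95,-0.3],
    [0.38,-0.95,-0.3],
    [0.38,-0.95,-0.3],
    [0.38,-0.95,-0.3],
    [0.38,-0.95,-0.3]
  ],
  "twist": [0,0,0,0,0]
}}

```text
time: 18.0
tool_pos: [505.3, -127.3, 167.9]
tcp_rot: [-3.141, 0.001, -3.141]
contact_force: [-0.1, -0.6, 0.8]
grip_width: 59.7
finger_force: 0.0
```

>>> {"name": "arm_command", "arguments": {
  "gripper": [60,60,60,60,60],
  "dp": [
    [0.38,-0.95,0],
    [0.38,-0.95,0],
    [0.38,-0.98,0],
    [0.36,-0.98,0],
    [0,0,0]
  ],
  "twist": [0,0,0,0,0]
}}

```text
time: 18.62
tool_pos: [467.7, -224.4, 167.5]
tcp_rot: [-3.141, 0.001, 3.139]
contact_force: [-0.3, 0.9, -1.0]
grip_width: 59.7
finger_force: 0.0
```

>>> {"name": "arm_command", "arguments": {
  "gripper": [60,60,60,60,60],
  "dp": [
    [0,0,0],
    [0,0,0],
    [0,0,0],
    [0,0,0],
    [0,0,0]
  ],
  "twist": [-0.75,-0.75,-0.75,-0.8,0]
}}

```text
time: 19.25
tool_pos: [468.3, -222.2, 167.0]
tcp_rot: [-3.141, 0.001, -2.875]
contact_force: [-0.4, -0.2, -0.1]
grip_width: 60.1
finger_force: 0.0
```

```bash
python3 look.py w5
python3 - <<'E'
from h import *
o=get_obs();im=capture("scene");cv2.imwrite("pics/s5.png",im[:,:,::-1])
a=cv2.imread("pics/w5.png");b=im[160:300,150:500,::-1]
cv2.imwrite("pics/c5.png",cv2.resize(np.vstack([a,cv2.resize(b,(640,256),interpolation=cv2.INTER_CUBIC)]),(585,600)))
E
```

```text
19.25 [ 468.3 -222.2  167. ] [-3.1415e+00  6.0000e-04 -2.8751e+00] 60.1
yellow [218.8, 293.3] [211, 267, 20, 53, 565] z7 [ 640.5 -315.5] z36 [ 617.5 -309. ]
yellow [433.6, 293.1] [422, 267, 20, 53, 562] z7 [569.3 -56.7] z36 [552.8 -73.8]
yellow [423.2, 337.7] [254, 329, 300, 15, 3168] z7 [637.1 -44.7] z36 [614.4 -62.9]
blue [320.8, 233.6] [308, 222, 30, 20, 168] z7 [ 528.2 -213.4] z36 [ 515.5 -216.2]
orange [327.2, 185.4] [240, 164, 172, 78, 3246] z7 [ 470.2 -221.6] z36 [ 462.7 -223.6]
orange [325.7, 211.7] [308, 191, 36, 40, 1058] z7 [ 500.5 -215. ] z36 [ 490.3 -217.7]
```

View pics/c5.png

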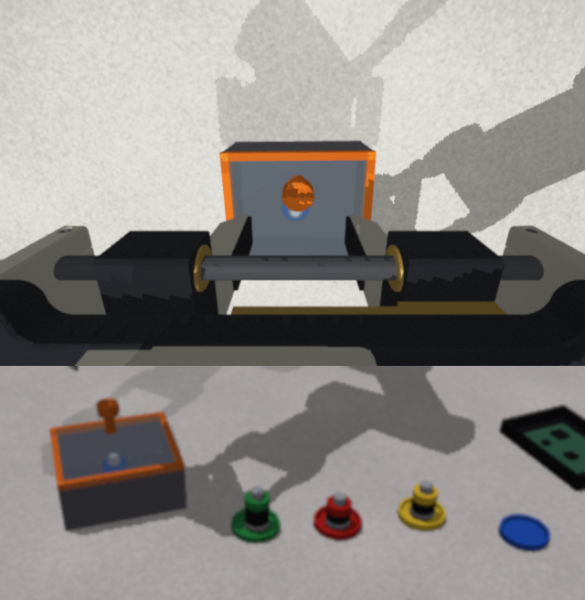

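All three bench objectives stand centred in their dishes, and the knob is centred between the fingers. Descending to grip it.

>>> {"name": "arm_command", "arguments": {
  "gripper": [60,60,60,60,60],
  "dp": [
    [0,0,1],
    [0,0,1],
    [0,0,0.8],
    [0,0,0.5],
    [0,0,0]
  ],
  "twist": [0,0,0,0,0]
}}

```text
time: 19.98
tool_pos: [467.7, -222.7, 83.4]
tcp_rot: [3.14, -0.001, -2.876]
contact_force: [0.4, -0.1, -0.2]
grip_width: 59.8
finger_force: 0.0
```

>>> {"name": "arm_command", "arguments": {
  "gripper": [10,10,10,10,10],
  "dp": [
    [0,0,0],
    [0,0,0],
    [0,0,0],
    [0,0,0],
    [0,0,0]
  ],
  "twist": [0,0,0,0,0]
}}

```text
time: 20.6
tool_pos: [468.0, -222.9, 84.2]
tcp_rot: [3.141, 0.0, -2.875]
contact_force: [-0.9, 1.5, 3.6]
grip_width: 26.7
finger_force: 30.0
```

>>> {"name": "arm_command", "arguments": {
  "gripper": [10,10,10,10,10],
  "dp": [
    [-0.2,0,-0.37],
    [-0.21,0,-0.37],
    [-0.27,0,-0.33],
    [-0.27,0,-0.32],
    [0,0,0]
  ],
  "twist": [0,0,0,0,0]
}}

```text
time: 21.22
tool_pos: [491.4, -216.3, 119.3]
tcp_rot: [-3.142, 0.001, -2.874]
contact_force: [-3.9, 1.0, 0.3]
grip_width: 26.6
finger_force: 30.0
```

>>> {"name": "arm_command", "arguments": {
  "gripper": [10,10,10,10,10],
  "dp": [
    [-0.33,0,-0.27],
    [-0.33,0,-0.26],
    [-0.37,0,-0.2],
    [-0.38,0,-0.19],
    [0,0,0]
  ],
  "twist": [0,0,0,0,0]
}}

```text
time: 21.85
tool_pos: [525.4, -206.8, 142.1]
tcp_rot: [3.141, 0.0, -2.874]
contact_force: [-4.7, 2.4, 3.3]
grip_width: 26.6
finger_force: 30.0
```

>>> {"name": "arm_command", "arguments": {
  "gripper": [10,10,10,10,10],
  "dp": [
    [-0.4,0,-0.13],
    [-0.41,0,-0.11],
    [-0.42,0,-0.05],
    [-0.42,0,-0.03],
    [0,0,0]
  ],
  "twist": [0,0,0,0,0]
}}

```text
time: 22.48
tool_pos: [565.6, -195.5, 150.0]
tcp_rot: [3.141, 0.001, -2.874]
contact_force: [-2.5, 4.7, 2.9]
grip_width: 26.5
finger_force: 30.0
```

Run:
```python
from h import *
print(get_obs()["contact_force"])
im=capture("scene");cv2.imwrite("pics/s6.png",cv2.resize(im[60:300,60:400,::-1],None,fx=2,fy=2))
```

```text
[-2.46489949  4.67688679  2.92003246]
```

View pics/s6.png

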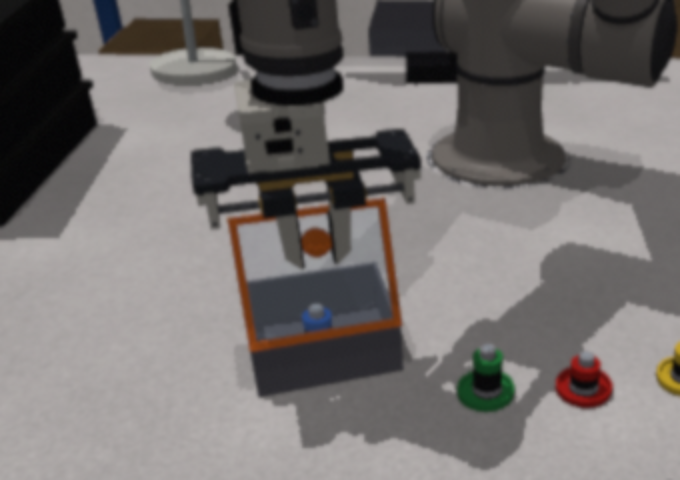

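The lid is following the arc at about 1.2 rad, with blue upright in the case. Continuing past the balance point.

>>> {"name": "arm_command", "arguments": {
  "gripper": [10,10,10,10,10],
  "dp": [
    [-0.42,0,0.03],
    [-0.42,0,0.05],
    [-0.41,0,0.11],
    [-0.4,0,0.14],
    [0,0,0]
  ],
  "twist": [0,0,0,0,0]
}}

```text
time: 23.15
tool_pos: [605.7, -184.2, 141.5]
tcp_rot: [3.14, 0.002, -2.874]
contact_force: [-1.8, 6.3, 3.0]
grip_width: 26.6
finger_force: 30.0
```

>>> {"name": "arm_command", "arguments": {
  "gripper": [10,10,10,10,10],
  "dp": [
    [-0.37,0,0.19],
    [-0.37,0,0.21],
    [-0.15,0,0.1],
    [0,0,0],
    [0,0,0]
  ],
  "twist": [0,0,0,0,0]
}}

```text
time: 23.78
tool_pos: [626.8, -178.2, 129.1]
tcp_rot: [3.14, 0.002, -2.874]
contact_force: [-1.5, 6.3, 2.1]
grip_width: 26.7
finger_force: 30.0
```

>>> {"name": "arm_command", "arguments": {
  "gripper": [50,50,50,50,50],
  "dp": [
    [0,0,0],
    [0,0,0],
    [0,0,0],
    [0,0,0],
    [0,0,0]
  ],
  "twist": [0,0,0,0,0]
}}

```text
time: 24.4
tool_pos: [626.0, -180.1, 129.0]
tcp_rot: [-3.142, 0.0, -2.875]
contact_force: [-0.1, -0.5, -0.1]
grip_width: 50.1
finger_force: 0.0
```

Run:
```python
from h import *
print(get_obs()["contact_force"])
im=capture("scene");cv2.imwrite("pics/s7.png",cv2.resize(im[60:300,60:400,::-1],None,fx=2,fy=2))
```

```text
[-0.13839664 -0.46813638 -0.09989396]
```

View pics/s7.png

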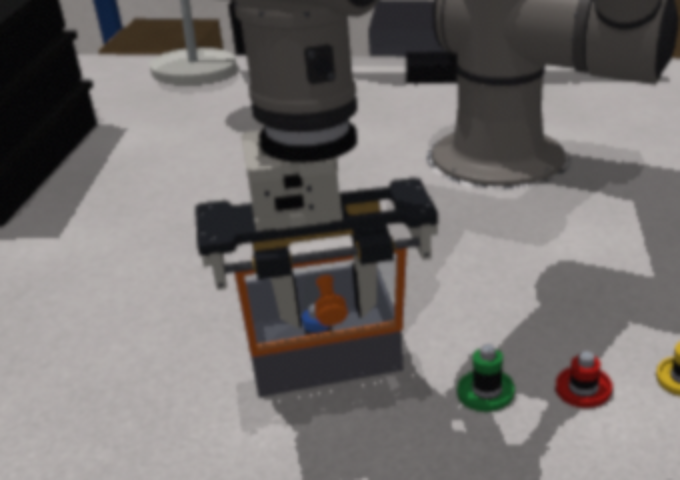

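The lid has fallen to its far stop and the fingers are free of the knob. Rising straight up, then back over blue.

>>> {"name": "arm_command", "arguments": {
  "gripper": [60,60,60,60,60],
  "dp": [
    [0,0,-0.4],
    [0,0,-0.7],
    [0,0,-0.9],
    [0,0,-1],
    [0,0,-0.6]
  ],
  "twist": [0,0,0,0,0]
}}

```text
time: 25.08
tool_pos: [626.6, -180.1, 221.8]
tcp_rot: [-3.14, 0.003, -2.875]
contact_force: [0.3, 0.8, 0.2]
grip_width: 59.6
finger_force: 0.0
```

>>> {"name": "arm_command", "arguments": {
  "gripper": [60,60,60,60,60],
  "dp": [
    [1,-0.03,0],
    [1,-0.03,0],
    [1,-0.03,0],
    [1,-0.03,0],
    [1,-0.01,0]
  ],
  "twist": [0,0,0,0,0]
}}

```text
time: 25.7
tool_pos: [505.5, -216.2, 219.5]
tcp_rot: [-3.141, 0.0, -2.875]
contact_force: [-0.2, 0.2, -0.5]
grip_width: 60.0
finger_force: 0.0
```

>>> {"name": "arm_command", "arguments": {
  "gripper": [60,60,60,60,60],
  "dp": [
    [0,0,1],
    [0,0,1],
    [0,0,1],
    [0,0,0],
    [0,0,0]
  ],
  "twist": [0,0,0,0,0]
}}

```text
time: 26.32
tool_pos: [506.8, -216.3, 145.1]
tcp_rot: [-3.141, 0.001, -2.875]
contact_force: [-0.3, 0.2, 0.5]
grip_width: 59.9
finger_force: 0.0
```

```bash
python3 look.py w8;  python3 - <<'E'
from h import *
a=cv2.imread("pics/w8.png");b=capture("scene")[120:290,130:470,::-1]
cv2.imwrite("pics/c8.png",cv2.resize(np.vstack([a,cv2.resize(b,(640,320),interpolation=cv2.INTER_CUBIC)]),(533,600)))
E
```

```text
26.325 [ 506.8 -216.3  145.1] [-3.1405e+00  1.2000e-03 -2.8751e+00] 59.9
yellow [218.9, 293.3] [211, 267, 20, 53, 570] z7 [ 661.9 -304.7] z36 [ 638.8 -298.3]
yellow [433.6, 293.2] [422, 267, 21, 53, 562] z7 [595.5 -63.8] z36 [579.  -80.8]
yellow [423.1, 337.7] [254, 329, 300, 15, 3178] z7 [658.6 -52.7] z36 [635.9 -70.8]
blue [327.4, 194.2] [311, 178, 34, 36, 718] z7 [ 512.2 -214.6] z36 [ 503.8 -216.9]
orange [327.1, 273.2] [272, 267, 109, 13, 1353] z7 [ 602.7 -190.2] z36 [ 585.5 -194.9]
```

View pics/c8.png

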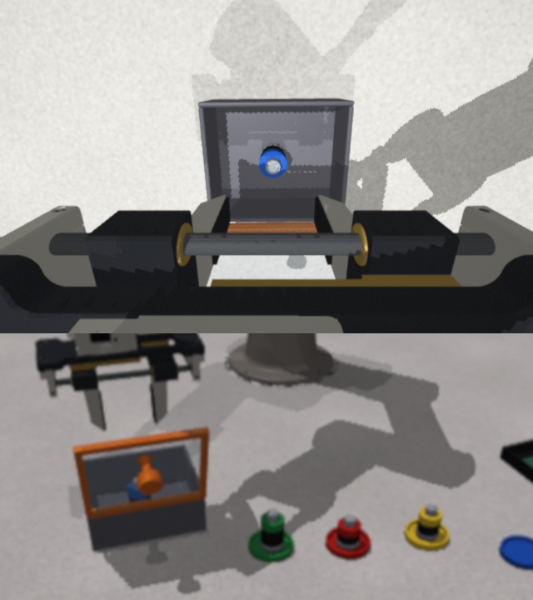

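Lid wide open. Blue's blob at (327,194) matches the centred yellow view from the same relative height, so it's centred. Picking blue.

>>> {"name": "arm_command", "arguments": {
  "gripper": [60,60,60,60,60],
  "dp": [
    [0,0,1],
    [0,0,1],
    [0,0,1],
    [0,0,1],
    [0,0,0.7]
  ],
  "twist": [0,0,0,0,0]
}}

```text
time: 27.05
tool_pos: [506.6, -216.2, 26.4]
tcp_rot: [-3.141, 0.001, -2.875]
contact_force: [-0.0, 0.5, 0.0]
grip_width: 60.1
finger_force: 0.0
```

>>> {"name": "arm_command", "arguments": {
  "gripper": [60,60,20,20,20],
  "dp": [
    [0,0,0.42],
    [0,0,0],
    [0,0,0],
    [0,0,0],
    [0,0,0]
  ],
  "twist": [0,0,0,0,0]
}}

```text
time: 27.68
tool_pos: [506.5, -216.1, 16.4]
tcp_rot: [-3.141, 0.001, -2.875]
contact_force: [-0.0, -0.4, -0.0]
grip_width: 34.8
finger_force: 0.0
```

>>> {"name": "arm_command", "arguments": {
  "gripper": [20,20,20,20,20],
  "dp": [
    [0,0,0],
    [0,0,0],
    [0,0,-0.4],
    [0,0,-0.8],
    [0,0,-1]
  ],
  "twist": [0,0,0,0,0]
}}

```text
time: 28.3
tool_pos: [505.8, -215.8, 71.4]
tcp_rot: [3.141, -0.001, -2.875]
contact_force: [0.3, -0.7, -1.2]
grip_width: 29.4
finger_force: 30.0
```

>>> {"name": "arm_command", "arguments": {
  "gripper": [20,20,20,20,20],
  "dp": [
    [0,0,-1],
    [0,0,-1],
    [0,0,-0.6],
    [0,0,-0.2],
    [0,0,0]
  ],
  "twist": [0,0,0,0,0]
}}

```text
time: 28.92
tool_pos: [506.0, -215.9, 140.6]
tcp_rot: [3.141, -0.0, -2.875]
contact_force: [-0.4, -1.0, -1.9]
grip_width: 29.5
finger_force: 30.0
```

>>> {"name": "arm_command", "arguments": {
  "gripper": [20,20,20,20,20],
  "dp": [
    [0,0.6,0],
    [0,1,0],
    [0,1,0],
    [0,1,0],
    [0,1,0]
  ],
  "twist": [0,0,0,0,0]
}}

```text
time: 29.55
tool_pos: [474.8, -103.2, 140.2]
tcp_rot: [3.14, -0.001, -2.875]
contact_force: [-0.0, 0.2, -1.9]
grip_width: 29.4
finger_force: 30.0
```

>>> {"name": "arm_command", "arguments": {
  "gripper": [20,20,20,20,20],
  "dp": [
    [0,1,0],
    [0,1,0],
    [0,1,0],
    [-0.84,0.95,0],
    [-0.84,0.95,0]
  ],
  "twist": [0,0,0,0,0]
}}

```text
time: 30.18
tool_pos: [483.4, 25.8, 140.4]
tcp_rot: [3.141, -0.001, -2.875]
contact_force: [0.5, 0.8, -1.3]
grip_width: 29.5
finger_force: 30.0
```

>>> {"name": "arm_command", "arguments": {
  "gripper": [20,20,20,20,20],
  "dp": [
    [-0.84,0.95,0],
    [-0.84,0.95,0],
    [-0.84,0.95,0],
    [-0.84,0.95,0],
    [-0.84,0.95,0]
  ],
  "twist": [0,0,0,0,0]
}}

```text
time: 30.8
tool_pos: [553.3, 168.0, 140.0]
tcp_rot: [3.141, -0.002, -2.875]
contact_force: [-0.8, 0.2, -1.1]
grip_width: 29.1
finger_force: 30.0
```

>>> {"name": "arm_command", "arguments": {
  "gripper": [20,20,20,20,20],
  "dp": [
    [-0.84,0.95,0],
    [-0.84,0.95,0],
    [-0.84,0.95,0],
    [-0.84,0.95,0],
    [0,0.4,0]
  ],
  "twist": [0,0,0,0,0]
}}

```text
time: 31.42
tool_pos: [606.7, 291.6, 139.4]
tcp_rot: [3.141, -0.002, -2.874]
contact_force: [-0.3, -0.9, -1.0]
grip_width: 29.4
finger_force: 30.0
```

>>> {"name": "arm_command", "arguments": {
  "gripper": [20,20,20,20,20],
  "dp": [
    [0,0,0.8],
    [0,0,1],
    [0,0,0.8],
    [0,0,0],
    [0,0,0]
  ],
  "twist": [0,0,0,0,0]
}}

```text
time: 32.05
tool_pos: [607.6, 289.8, 76.7]
tcp_rot: [3.142, 0.001, -2.875]
contact_force: [0.5, 0.5, -1.6]
grip_width: 29.3
finger_force: 30.0
```

>>> {"name": "arm_command", "arguments": {
  "gripper": [20,20,20,20,20],
  "dp": [
    [0,0,0.9],
    [0,0,0.9],
    [0,0,0.5],
    [0,0,0],
    [0,0,0]
  ],
  "twist": [0,0,0,0,0]
}}

```text
time: 32.67
tool_pos: [608.4, 290.1, 19.7]
tcp_rot: [3.141, 0.002, -2.875]
contact_force: [0.8, -0.7, -0.5]
grip_width: 29.6
finger_force: 30.0
```

Run:
```python
from h import *
for i in range(3): o=get_obs();im=capture("scene");print(o["tool_pos"],o["contact_force"])
```

```text
[608.35657539 290.05491068  19.71423103] [ 0.75173732 -0.68864898 -0.48906144]
[608.40933947 290.08754844  19.78792461] [ 0.02786038 -0.38730408 -0.8432701 ]
[608.34335394 290.05937667  19.74503685] [ 0.64966939  0.54703005 -0.24560326]
```

Lower 3.7 mm more to seat it, release, and retreat.

>>> {"name": "arm_command", "arguments": {
  "gripper": [20,20,20,55,55],
  "dp": [
    [0,0,0.1],
    [0,0,0.05],
    [0,0,0],
    [0,0,0],
    [0,0,0]
  ],
  "twist": [0,0,0,0,0]
}}

```text
time: 33.45
tool_pos: [607.6, 289.8, 14.5]
tcp_rot: [3.141, 0.0, -2.875]
contact_force: [0.7, -0.1, 0.1]
grip_width: 44.5
finger_force: 0.0
```

>>> {"name": "arm_command", "arguments": {
  "gripper": [55,55,55,55,55],
  "dp": [
    [0,0,0],
    [0,0,-0.6],
    [0,0,-1],
    [0,0,-1],
    [0,0,-1]
  ],
  "twist": [0,0,0,0,0]
}}

```text
time: 34.08
tool_pos: [607.9, 289.9, 106.8]
tcp_rot: [3.141, 0.001, -2.875]
contact_force: [0.7, 0.1, -0.4]
grip_width: 54.6
finger_force: 0.0
```

>>> {"name": "arm_command", "arguments": {
  "gripper": [55,55,55,55,55],
  "dp": [
    [1,0,-1],
    [1,0,-1],
    [1,0,-1],
    [1,0,0],
    [1,0,0]
  ],
  "twist": [0,0,0,0,0]
}}

```text
time: 34.7
tool_pos: [486.6, 256.8, 181.4]
tcp_rot: [3.141, 0.003, -2.875]
contact_force: [0.3, -0.0, 0.7]
grip_width: 55.2
finger_force: 0.0
```

>>> {"name": "arm_command", "arguments": {
  "gripper": [55,55,55,55,55],
  "dp": [
    [1,1,0],
    [1,1,0],
    [0,1,0],
    [0,1,0],
    [0,1,0]
  ],
  "twist": [0,0,0,0,0]
}}

```text
time: 35.33
tool_pos: [405.8, 365.2, 181.1]
tcp_rot: [3.141, 0.002, -2.875]
contact_force: [-0.6, 0.2, -0.2]
grip_width: 55.3
finger_force: 0.0
```

Run:
```python
from h import *
a=capture("scene");b=capture("top")
cv2.imwrite("pics/c9.png",np.vstack([cv2.resize(a[130:290,150:500,::-1],(700,320),interpolation=cv2.INTER_CUBIC),cv2.resize(b[140:270,180:490,::-1],(700,280),interpolation=cv2.INTER_CUBIC)]))
```

```text
(no output)
```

View pics/c9.png

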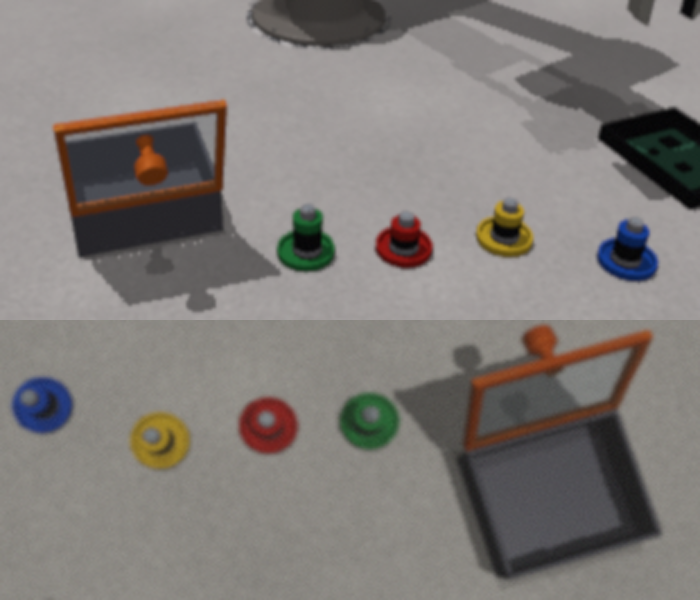

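All four objectives stand upright and centred in their own dishes. The case is empty with its lid open, and the arm is clear.

```bash
python3 -c "
from plant import *
print(close_job())"
```

```text
the job is handed in; nothing more can be done
None
```

Job handed in at about 35 s: the last pictures showed all four objectives upright and centred in the dishes of their own colour, the case lid standing open by itself and the arm clear; the hand-in returned no verdict.

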